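# Switch the test console over and open its supply

## Robot

A 6-joint arm with a two-finger parallel gripper is mounted at the origin on the work surface. World frame = base frame: x ahead of the robot, y to its left, z up, the work surface at z = 0. Lengths are in m, angles in rad, forces in N, time in s.
With the tool pointing down it reaches from about 0.35 to 0.775 m from the base axis. Payload 5.5 kg.
Tool frame: the origin (TCP) lies midway between the tips of the shut fingers; the grasp point (between the pads) lies behind it (env.grip_point_offset is the z of the grasp point in the tool frame, in m); z points along the fingers, y is the direction in which the jaws open and shut (so a half turn about z gives the same grasp; the last joint's range is limited). The gripper opens to 85 mm and grips with 20 to 120 N. Pads are 22 mm wide; open, the fingers measure 114 mm over their backs; the gripper's body (76 mm by 85 mm) begins 54 mm behind the grasp point. The pads swing forward as they close: fully open they stand 13 mm farther back than shut.
Start: joints at [-1.486, 0.313, 0.046, 1.304, 0, 1.431], TCP at [0.128, -0.561, 0.231] pointing down, gripper open.
Joint ranges: [-2.76, 2.76], [-0.86, 1.69], [-1.03, 1.26], [-2.2, 2.34], [-1.47, 1.5], [-3.14, 3.14]. Speed limits (rad/s): [2.57, 2.57, 3.14, 3.14, 3.14, 3.14].

## Interface

Orientations are given as a unit quaternion [w, x, y, z].
In Python, from workcell import env, viewer gives the robot as it stands. The module is installed in compiled form; this text tells all that it offers.
- The arm moves only by the shell command python3 -m inch 'ROWS' [OPENING] [FORCE]. ROWS is JSON, a list of rows, each a list of 2 entries, a list of its own where there are three numbers: the shift along the tool's x, y, z in m, then the turn about the tool's z in degrees. In form: [[[tx, ty, tz], spin], ...]. A call has 1 to 5 rows; each row is the pose to reach, as a shift and turn from the pose measured when the call began, along the tool's axes at that moment; what a row does not reach only later rows make up. A row lasts 1/12 s, in which the tool goes at most 41.7 mm and 7.16 degrees, less where a joint would pass 70% of its speed; a pose out of reach is approached as far as the arm can. A call with a gripper value outside its range is refused whole. OPENING is the closure, from 0 (fully open) to 1 (shut), set as the call begins (- or left out, the last holds). The fingers move at their own pace and stop on an object; FORCE is the grip in N (left out, the last holds). Time passes only in rows, so rows that repeat a pose let the fingers close. It gives the time, the measured TCP pose, the force and the opening at its end, in the units of the state.
- env.get_state(): the state, without advancing time (a new reading comes with each control period).
- viewer.read_camera(name): name is "scene" or "top" or "wrist"; returns a dict with "image" (420x560x3 uint8, red, green, blue), "depth" (420x560 float32, m along the optical axis (not along the pixel's ray), 0 where there is no reading), "vertical_fov" (degrees; the focal length in pixels is half the picture's height over the tangent of half this angle, whatever the lens; pixels are square), "cx", "cy" (the principal point, pixels), "R" (3x3) and "t" (3): a world point X has camera coordinates R X + t; the wrist camera has in their place "T_tool_cam" (4x4, takes a point from camera to tool coordinates, whose origin is the TCP and whose axes are the flange's). Camera axes: x right, y down, z forward; pixel columns grow to the right and rows downward; lengths in m; the calibration is good to about 2 mm. The wrist camera is an equidistant fisheye: a pixel r from the principal point sees the ray r / f radians off the axis. A picture is of the moment at which its call begins: read the wrist's pose just before it.
- env.hand_in(): hands the job in, once; it reports no verdict.
The state is a dict: "clock": time; "joint_pos": joint angles; "qvel": joint speeds; "tau": joint torques, N m; "tcp_pos": TCP position; "orientation": TCP orientation; "wrist_force": force on the tool from outside, world axes, zero at the start; "ft_torque": the same for the moment, N m; "finger_gap": finger opening in m.
Only numpy, scipy, OpenCV 4.12 (cv2) and the standard library are available. Lean on these libraries where they do the work, as an engineer would, in place of code of your own. Each camera call takes 0.05 s, during which the arm holds its last target. There are 200 camera calls.

## Task

On the blue test console, pull the red sprung selector knob up out of its parked notch, turn it counter-clockwise (seen from above) and let it snap down fully into the green-marked brass notch, without forcing its pin hard against the ring. Only once it is home in that notch, push the yellow-tipped supply lever all the way over to its far side. Leave the loose gauge and the other parts lying around where they are, and finish with your hand off everything.

Things in the scene. Friction and masses are not known exactly. Their poses are not given: they have to be found in the camera images.
- console: Fixed blue sheet-metal test console, 260 x 440 x 100 mm (x, y, z); origin at the centre of its underside on the bench; its top is flat at 100 mm and carries the selector, the supply lever and a loose gauge. It stands somewhere else, and turned by up to 0.3 rad, in every start; selector and lever may swap sides on it.
- selector_base: Round aluminium base of the selector, radius 56 mm, 6 mm thick, fixed on the console's top; origin at the centre of its underside = on the knob's axis of turning; z up. Its x axis points from the knob's axis to the middle of the parked notch.
- notch_ring: Ring in which the pin works, radius 32-46 mm, flat top 22 mm above the base's underside; origin and axes as selector_base. Dark steel with the parked notch at angle 0; counter-clockwise follows a brass collar, clamped by hand, with the green-edged notch at 0.85 to 1.3 rad: differs each time, not measured. Notches 13 mm wide, 9 mm deep; the ring is flat and slippery between and beyond them.
- index_pin: Round steel pin, 7 mm wide, lying radially under the knob's pointer arm and moving with the knob; in a notch its bottom is 9 mm below the ring's top. Origin on the knob's axis, at the base's underside when the knob is down; x axis along the pointer arm. Pin on ring must stay gentle: the spring's push (about 7 N) is fine, over 15 N is too much.
- knob_grip (a point): Where to grip the red knob: on its axis, 50 mm above the base's underside when down. Grip bar: 44 mm long (along this x axis, also the pointer's direction), 14 mm thick (y); its top is 16 mm above this point, its foot (disc, radius 22 mm) 24 mm below. Pointer arm: 9 mm wide, from the foot along +x to radius 50 mm, its top 20.5 mm below this point.
- selector_pull (a joint): How far the knob is pulled up, m: 0 = fully down in a notch, about 0.009 = pin resting on the flat of the ring, 0.014 = hard stop. A spring pulls it down with 4 N when down and 2 N more per 10 mm (plus 0.8 N of weight); when released it drops until the pin meets the ring or falls into a notch.
- selector_turn (a joint): Turn of the knob about the vertical axis, rad, counter-clockwise from above positive; 0 = parked notch, stops at -0.15 and 1.6. Turns freely while the pin is clear of the notches.
- supply_lever (a joint): Supply lever, rad: 0 = leaning to the console's -x side (shut), 1.0 = leaning to its +x side (fully open, hard stop); it stays where it is left and takes about 1 N at the tip.
- supply_lever_tip (a point): Centre of the yellow ball, radius 13 mm, at the end of the supply lever; the lever is a 10 mm steel rod, 75 mm long from its pivot to this point. The point's x axis turns with the lever. The lever swings in a vertical plane that holds the x axis of supply_lever_base.
- supply_lever_base: Dark block under the supply lever, 70 x 50 x 25 mm, fixed on the console's top; origin at the centre of its underside; the lever's pivot is 22 mm above the origin, along y. The lever is thrown towards this body's +x.
- loose_gauge_mid (a point): Bystander: middle of a loose round pressure gauge, radius 26 mm, 22 mm high, with a 22 mm brass stub, lying face up on the console between selector and lever.
- first_stage_mid (a point): Bystander: middle of an upright metal regulator body, radius 24 mm, 66 mm high, with side ports and a black knob, on the bench to the left.
- second_stage_mid (a point): Bystander: middle of a black and yellow round breathing valve, radius 34 mm, 38 mm high, on the bench to the right.
- hex_key_mid (a point): Bystander: near the middle of a red-handled T hex key, about 140 mm long, lying on the bench to the right.

How it is judged:
On the way, in this order (a step that is already met when the one before it is completed fails the run):
1. the knob is pulled up so that its pin is clear of the parked notch (value of joint selector_pull above 0.0095 m and value of joint selector_turn below 0.5 rad), for 0.1 s.
2. the pin has snapped fully down into the green-marked notch (value of joint selector_pull below 0.0025 m and value of joint selector_turn above 0.6 rad), for 0.2 s.
3. the supply lever is thrown over (value of joint supply_lever above 0.85 rad), for 0.1 s.
At the end, for the whole second after the job is handed in: The knob is down to within 2.5 mm in the green-marked notch (turned by more than 0.6 rad; only that notch lies there), the supply lever stands at more than 0.85 of its 1.0 rad, both at rest and the gripper touching nothing (all of step 2 and value of joint supply_lever above 0.85 rad and velocity of joint each of selector_turn, supply_lever below 0.05 rad/s and contact force between the fingers and anything else below 0.5 N).
It fails at once if the pin is forced against the ring with more than 15 N (contact force between index_pin and notch_ring above 15 N).
It fails at once if the supply lever is moved beyond 0.3 rad while the knob is not home in the green-marked notch (value of joint supply_lever above 0.3 rad and not (value of joint selector_pull below 0.0025 m and value of joint selector_turn above 0.6 rad)).
It fails at once if a loose part is moved by more than 15 mm (distance of any of loose_gauge_mid, first_stage_mid, second_stage_mid, hex_key_mid from where it was at the start of the episode above 0.015 m).
It also fails if it takes over 64 s, if anything falls off the work surface, if the arm or the gripper's body presses on something with over 40 N, if the wrist force passes 120 N, or if a joint passes its speed limit or range.

## Working session

There is one attempt and no reset: what is moved stays moved. The work goes in short steps, Python scripts to look and compute and a shell command to move; the robot and the scene stay as the last step left them, time stands still between calls to the robot, and variables do not carry over. Pictures are saved under pics/ and viewed, on a budget of 10 in all, crops included, one or two more only if the job needs it, and the job is handed in when it is done.

```bash
mkdir -p pics
cat > h.py <<'E'
import numpy as np,cv2
from workcell import env,viewer
def cam(n):
    s=env.get_state(); c=viewer.read_camera(n); c['s']=s
    c['f']=c['image'].shape[0]/2/np.tan(np.radians(c['vertical_fov'])/2); return c
def save(c,n): cv2.imwrite('pics/'+n,c['image'][:,:,::-1])
def Rq(q):
    from scipy.spatial.transform import Rotation as R
    return R.from_quat([q[1],q[2],q[3],q[0]]).as_matrix()
def ray(c,uv):
    uv=np.atleast_2d(uv).astype(float); d=(uv-[c['cx'],c['cy']])/c['f']
    if 'T_tool_cam' in c:
        r=np.linalg.norm(d,axis=1,keepdims=True)+1e-12
        v=np.c_[d/r*np.sin(r),np.cos(r)]; T=c['T_tool_cam']; Rw=Rq(c['s']['orientation'])
        return Rw@T[:3,3]+c['s']['tcp_pos'], v@(Rw@T[:3,:3]).T
    return -c['R'].T@c['t'], np.c_[d,np.ones(len(d))]@c['R']
def onz(c,uv,z):
    o,v=ray(c,uv); return o+v*((z-o[2])/v[:,2])[:,None]
def pts(c,uv): # depth-based
    uv=np.atleast_2d(uv).astype(int); o,v=ray(c,uv); z=c['depth'][uv[:,1],uv[:,0]]
    if 'T_tool_cam' in c:
        d=(uv-[c['cx'],c['cy']])/c['f']; z=z/np.cos(np.linalg.norm(d,axis=1))
    return o+v*z[:,None]
E
python3 - <<'E'
from h import *
print(env.get_state(),env.grip_point_offset)
ims=[]
for n in('scene','top'):
    c=cam(n); ims.append(c['image']); print(n,c['f'],c['cx'],c['cy'],-c['R'].T@c['t'],c['depth'].max())
    save(c,n+'0.png')
c=cam('wrist');print(c['T_tool_cam'],c['f'])
E
```

```text
{'clock': 0.0, 'joint_pos': array([-1.48561723e+00,  3.13984577e-01,  4.49318223e-02,  1.30362131e+00,
        4.52425289e-06,  1.43117984e+00]), 'qvel': array([ 0.00143691,  0.00139138,  0.0007235 ,  0.00137875,  0.00012894,
       -0.00026212]), 'tau': array([-8.88169488e-04, -4.80626678e+01,  2.98531938e+01,  1.94831577e-02,
       -1.82934150e-04,  4.87270853e-06]), 'tcp_pos': array([ 0.12810761, -0.55999018,  0.23039862]), 'orientation': array([-9.38459332e-04,  9.93689578e-01,  1.12161231e-01,  2.78129157e-05]), 'wrist_force': array([-0.65723979, -0.2361014 ,  0.56072095]), 'ft_torque': array([0.03546329, 0.00584697, 0.01022697]), 'finger_gap': 0.08535072767162913} -0.0187
scene 519.7845453181321 270.25710310393146 204.03641176433356 [ 0.99931045 -0.70056698  1.20171123] 3.6146293
top 518.9257786272854 278.30363595919613 210.03555377258493 [ 0.41974101 -0.02143883  1.48286468] 2.3420367
[[ 5.36874925e-05 -9.48442935e-01 -3.16947939e-01  8.24558349e-02]
 [ 9.99999920e-01  1.76776679e-04 -3.59601971e-04  7.48693537e-04]
 [ 3.97090953e-04 -3.16947895e-01  9.48442868e-01 -1.42639665e-01]
 [ 0.00000000e+00  0.00000000e+00  0.00000000e+00  1.00000000e+00]] 325.19226210127806
```

View pics/top0.png

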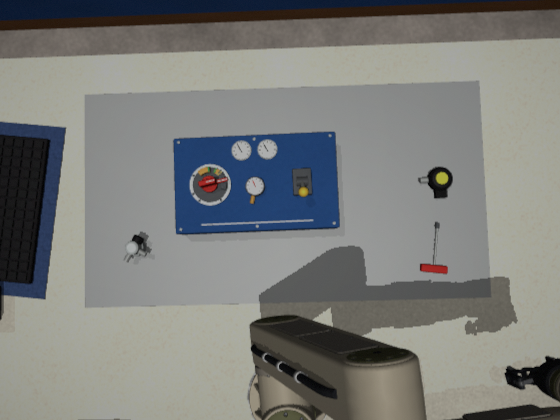

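View pics/scene0.png

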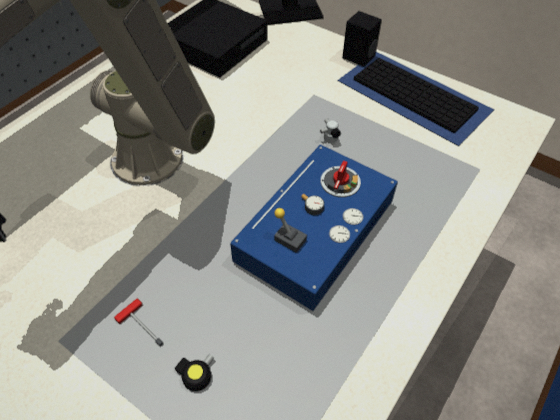

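Top view: selector at (210,184) with the pointer facing right, gauge at (255,187), lever block at (303,180) with its ball at (303,191). The scene view agrees. Next I'll measure from both views.

```bash
cat >> h.py <<'E'
def tri(a,ua,b,ub):
    o1,v1=ray(a,ua);o2,v2=ray(b,ub);v1=v1[0];v2=v2[0]
    s=np.linalg.lstsq(np.c_[v1,-v2],o2-o1,rcond=None)[0]
    p,q=o1+s[0]*v1,o2+s[1]*v2; return (p+q)/2,np.linalg.norm(p-q)
def mask(c,lo,hi):
    return cv2.inRange(cv2.cvtColor(c['image'],cv2.COLOR_RGB2HSV),np.array(lo),np.array(hi))
def blob(m,box):
    x0,y0,x1,y1=box; k=np.zeros_like(m);k[y0:y1,x0:x1]=m[y0:y1,x0:x1]
    n,l,st,ce=cv2.connectedComponentsWithStats(k); i=1+np.argmax(st[1:,4]); return l==i,ce[i],st[i]
E
python3 - <<'E'
from h import *
t=cam('top');s=cam('scene')
m,_,st=blob(mask(t,[105,120,40],[125,255,255]),(150,110,360,250))
r=cv2.minAreaRect(cv2.findContours(m.astype(np.uint8),0,2)[0][0]);b=cv2.boxPoints(r)
P=onz(t,b,.1);print('console',P.round(4),P.mean(0)); 
Y=((20,120,120),(32,255,255));Rd=((0,150,90),(8,255,255))
yt=blob(mask(t,*Y),(290,160,320,210));ys=blob(mask(s,*Y),(260,200,300,230))
print('ball',tri(t,yt[1],s,ys[1]),yt[2],ys[2])
rt=blob(mask(t,*Rd),(185,160,235,210));rs=blob(mask(s,*Rd),(320,150,370,205))
print('red',tri(t,rt[1],s,rs[1]),rt[1],rt[2],rs[2])
uv=np.argwhere(rt[0])[:,::-1]
p=pts(t,uv);print(np.percentile(p[:,2],[5,50,95]))
g=p[p[:,2]>.155];
print('gripbar n',len(g),g.mean(0),np.linalg.eigh(np.cov(g[:,:2].T)))
a=p[p[:,2]<.145];print('low',len(a),a.mean(0))
for n,u in(('white',(255,186)),('blockc',(303,175)),('ringc',(210,184))):print(n,pts(t,u))
# white disc ring/gauge
w=mask(t,[0,0,170],[180,60,255])
bg=blob(w,(243,174,266,197));print('gauge',onz(t,bg[1],.122),bg[2])
E
```

```text
console [[ 0.7217  0.2942  0.1   ]
 [ 0.7262 -0.1462  0.1   ]
 [ 0.4686 -0.148   0.1   ]
 [ 0.4623  0.2865  0.1   ]] [0.59466962 0.07159553 0.1       ]
ball (array([ 0.55607733, -0.05424105,  0.19690183]), np.float64(0.0009447733578503212)) [299 187   9   9  61] [275 208   9   9  61]
red (array([0.59168936, 0.19178068, 0.15350003]), np.float64(0.012752699873652362)) [205.62765957 180.67021277] [198 176  17  11  94] [334 162  12  20  69]
[0.11086101 0.16328394 0.16925308]
gripbar n 60 [0.58811899 0.1922776  0.18706204] EighResult(eigenvalues=array([8.11770688e-05, 1.34773868e-03]), eigenvectors=array([[-0.81374137,  0.58122714],
       [ 0.58122714,  0.81374137]]))
low 34 [0.60886934 0.19690759 0.1225972 ]
white [[0.58297662 0.07047917 0.11985462]]
blockc [[ 0.60776158 -0.05717179  0.12343424]]
ringc [[0.58711572 0.18379307 0.15876913]]
gauge [[0.58268878 0.07209384 0.122     ]] [247 178  15  16 155]
```

```bash
cat > go.py <<'E'
import sys
from h import *
g=[float(a) for a in sys.argv[1:]]
s=env.get_state();R=Rq(s['orientation']);d=R.T@(np.array(g[:3])-s['tcp_pos'])
yaw=np.degrees(np.arctan2(R[1,0],R[0,0]));w=-((g[3]-yaw+180)%360-180)
print('t',round(s['clock'],2),'tcp',s['tcp_pos'].round(4),'yaw',yaw.round(2),'j',s['joint_pos'].round(2),'F',s['wrist_force'].round(1),'gap',round(s['finger_gap'],4))
print('shift mm',(d*1000).round(1),'spin',w.round(1))
E
python3 -m inch '[[[0.028,-0.028,-0.014],-7],[[0.056,-0.057,-0.028],-14],[[0.084,-0.085,-0.042],-21],[[0.112,-0.114,-0.056],-28],[[0.140,-0.142,-0.07],-35]]'
python3 go.py .58 .16 .30 100
```

```text
clock: 0.67
tcp_pos: [0.2319, -0.3914, 0.3004]
orientation: [-0.001, 0.913, 0.408, 0.0]
wrist_force: [0.8, -0.5, 0.6]
finger_gap: 0.0853
t 0.67 tcp [ 0.2319 -0.3914  0.3004] yaw 48.18 j [-1.21  0.07 -0.09  1.41  0.    1.09] F [ 0.8 -0.5  0.6] gap 0.0853
shift mm [ 643.1 -108.2    1. ] spin -51.8
```

```bash
python3 -m inch '[[[0.04,-0.007,0],-5],[[0.08,-0.014,0],-10],[[0.12,-0.02,0],-15],[[0.16,-0.027,0],-20],[[0.20,-0.034,0],-25]]'
python3 go.py .58 .16 .30 100
```

```text
clock: 1.08
tcp_pos: [0.3404, -0.2179, 0.3008]
orientation: [-0.0, 0.802, 0.598, 0.0]
wrist_force: [0.9, -0.5, -0.3]
finger_gap: 0.0855
t 1.08 tcp [ 0.3404 -0.2179  0.3008] yaw 73.4 j [-0.77 -0.03 -0.19  1.41  0.    1.09] F [ 0.9 -0.5 -0.3] gap 0.0855
shift mm [430.6 121.6   1.2] spin -26.6
```

```bash
python3 go.py .58 .16 .30 100
```

```text
t 1.08 tcp [ 0.3404 -0.2179  0.3008] yaw 73.4 j [-0.77 -0.03 -0.19  1.41  0.    1.09] F [ 0.9 -0.5 -0.3] gap 0.0855
shift mm [430.6 121.6   1.2] spin -26.6
```

```bash
python3 -m inch '[[[0.04,0.011,0],-5],[[0.08,0.022,0],-10],[[0.12,0.033,0],-15],[[0.16,0.044,0],-20],[[0.20,0.055,0],-26]]'
python3 go.py .58 .16 .30 100
```

```text
clock: 1.5
tcp_pos: [0.4504, -0.0406, 0.3012]
orientation: [0.0, 0.645, 0.764, 0.001]
wrist_force: [1.3, -1.2, 0.7]
finger_gap: 0.0857
t 1.5 tcp [ 0.4504 -0.0406  0.3012] yaw 99.66 j [-0.27  0.06 -0.1   1.41  0.    1.13] F [ 1.3 -1.2  0.7] gap 0.0857
shift mm [176.  161.4   1.5] spin -0.3
```

```bash
python3 -m inch '[[[0.03,0.028,0],0],[[0.06,0.056,0],0],[[0.09,0.084,0],0],[[0.12,0.11,0],0],[[0.15,0.138,0],0]]' >/dev/null
python3 -m inch '[[[0.026,0.023,0],0],[[0.026,0.023,0],0],[[0.026,0.023,0],0],[[0.026,0.023,0],0]]'
python3 - <<'E'
from h import *
c=cam('wrist');save(c,'w1.png')
E
```

```text
clock: 2.25
tcp_pos: [0.5797, 0.1621, 0.3009]
orientation: [0.0, 0.645, 0.765, -0.0]
wrist_force: [1.1, -0.1, 0.2]
finger_gap: 0.0857
```

View pics/w1.png

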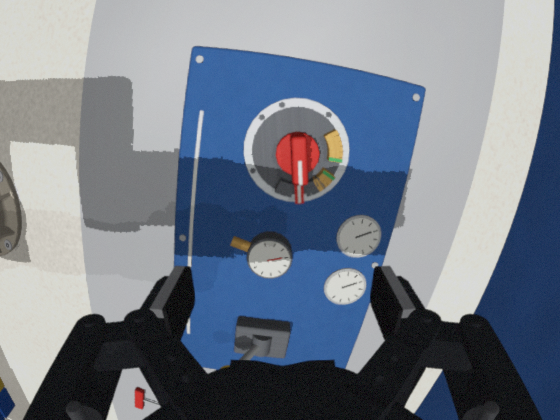

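Wrist view: base circle centred near (297,150), red bar at (300,158), pointer tip at (299,200), and the brass collar on the right with green notch edges at about (335,161) and (325,174). I'll project these next.

```bash
cat > sel.py <<'E'
from h import *
c=cam('wrist')
b=mask(c,[100,120,25],[125,255,255]); 
k=cv2.bitwise_not(b); m,ce,st=blob(k,(215,80,380,215)); print(st)
ct=max(cv2.findContours(m.astype(np.uint8),0,1)[0],key=cv2.contourArea)[:,0]
P=onz(c,ct,.106)[:,:2]
for it in range(4):
    s=np.linalg.lstsq(np.c_[2*P,np.ones(len(P))],(P**2).sum(1),rcond=None)[0]; r=np.sqrt(s[2]+s[:2]@s[:2])
    e=abs(np.linalg.norm(P-s[:2],axis=1)-r); P=P[e<max(.0015,2*np.median(e))]
C=s[:2];print('base centre',C.round(4),'r',r.round(4),len(P))
D=pts(c,np.argwhere(np.ones((420,560)))[:,::-1]).reshape(420,560,3)
rad=np.linalg.norm(D[...,:2]-C,axis=2);z=D[...,2]
top=(z>.158)&(z<.175)&(rad<.035); q=D[top];print('bar top z',np.median(q[:,2]),len(q))
rc=cv2.minAreaRect((q[:,:2]*1000).astype(np.float32));print('bar',rc)
red=mask(c,[0,120,50],[8,255,255])>0
arm=red&(z>.122)&(z<.136)&(rad>.026)&(rad<.055);a=D[arm];d=a[:,:2].mean(0)-C
print('arm n',len(a),'z',np.median(a[:,2]),'ang',np.degrees(np.arctan2(d[1],d[0])))
ring=(rad>.034)&(rad<.044)&(z>.116)&(z<.127);print('ring z',np.median(z[ring]))
gr=(mask(c,[40,80,40],[85,255,255])>0)&(rad<.056);g=D[gr];n=g[:,:2]-C
an=np.degrees(np.arctan2(n[:,1],n[:,0]));print('green n',len(g),np.sort(an)[::4].round(0), np.median(z[gr]))
low=(rad>.034)&(rad<.045)&(z>.105)&(z<.1165);n=D[low][:,:2]-C
print('low ang',np.histogram(np.degrees(np.arctan2(n[:,1],n[:,0])),bins=range(-180,181,4)))
E
python3 sel.py
```

```text
[ 243   97  107  107 8866]
base centre [0.5905 0.1931] r 0.056 291
bar top z 0.1657916252776152 739
bar ((590.1676025390625, 192.9648895263672), (13.967306137084961, 43.38802719116211), 12.680551528930664)
arm n 71 z 0.12926736421924118 ang -77.4266093351007
ring z 0.12202955295909673
green n 92 [-27. -27. -26. -26. -25. -25. -24. -24. -23. -23. -23. -22.  -2.  -1.
  -0.   0.   1.   1.   2.   2.   3.   3.   3.] 0.1227108271659067
low ang (array([27, 28, 26, 27, 24, 28, 29, 26, 27, 27, 27, 26, 27, 24, 27, 22, 23,
       18,  0,  0,  0,  0,  0,  4,  8,  0,  0,  4,  4,  0,  0,  0,  0,  0,
        0,  0,  0,  0,  0, 19, 26, 26, 25, 18,  0,  0,  0,  0,  0,  0,  0,
        0,  0,  0,  0, 23, 28, 28, 27, 26, 29, 27, 30, 27, 28, 29, 28, 28,
       30, 27, 28, 30, 28, 29, 29, 29, 28, 29, 28, 28, 27, 30, 26, 29, 28,
       29, 27, 27, 26, 28]), array([-180, -176, -172, -168, -164, -160, -156, -152, -148, -144, -140,
       -136, -132, -128, -124, -120, -116, -112, -108, -104, -100,  -96,
        -92,  -88,  -84,  -80,  -76,  -72,  -68,  -64,  -60,  -56,  -52,
        -48,  -44,  -40,  -36,  -32,  -28,  -24,  -20,  -16,  -12,   -8,
         -4,    0,    4,    8,   12,   16,   20,   24,   28,   32,   36,
         40,   44,   48,   52,   56,   60,   64,   68,   72,   76,   80,
         84,   88,   92,   96,  100,  104,  108,  112,  116,  120,  124,
        128,  132,  136,  140,  144,  148,  152,  156,  160,  164,  168,
        172,  176,  180]))
```

```bash
python3 go.py .5903 .193 .22 102.6
```

```text
t 2.35 tcp [0.5795 0.1611 0.3018] yaw 99.63 j [ 0.14  0.36  0.28  1.49 -0.    1.54] F [-1.1 -0.1  0.4] gap 0.0857
shift mm [29.6 15.8 81.8] spin -3.0
```

```bash
python3 -m inch '[[[0.01,0.005,0.027],-1],[[0.02,0.01,0.054],-2],[[0.03,0.016,0.081],-3],[[0.03,0.016,0.082],-3],[[0.03,0.016,0.082],-3]]' >/dev/null;python3 -m inch '[[[0,0,0],0],[[0,0,0],0]]' >/dev/null; python3 sel.py | head -6;  python3 go.py .5903 .193 .137 102.6
python3 - <<'E'
from h import *
save(cam('wrist'),'w2.png')
E
```

```text
[ 216  130  134   85 9492]
base centre [0.5895 0.1977] r 0.0522 135
bar top z 0.1656689974614442 1317
bar ((590.4401245117188, 193.5847930908203), (13.764978408813477, 43.79780960083008), 12.94844913482666)
arm n 53 z 0.12967564934792075 ang -77.65422749622226
ring z 0.12193422755344469
t 2.98 tcp [0.5897 0.1914 0.2214] yaw 102.48 j [ 0.18  0.4   0.15  1.32 -0.    1.54] F [0.4 0.  0.7] gap 0.0853
shift mm [ 1.5  0.8 84.4] spin -0.1
```

View pics/w2.png

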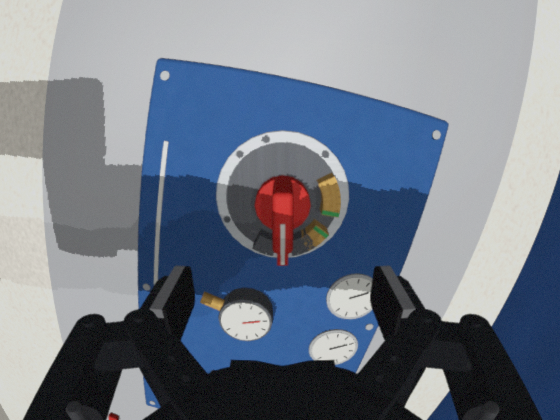

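The view is clear: knob bar at (283,212), notch at (327,222). The bar measurement agrees with the first one to 0.6 mm (the base fit was cut off by my crop box). Descending.

```bash
python3 -m inch '[[[0.002,0.001,0.02],0],[[0.002,0.001,0.04],0],[[0.002,0.001,0.06],0],[[0.002,0.001,0.077],0],[[0.002,0.001,0.084],0]]' 0 40;python3 -m inch '[[[0,0,0],0],[[0,0,0],0]]' >/dev/null;  python3 go.py .5904 .1933 .137 102.7
```

```text
clock: 3.45
tcp_pos: [0.5897, 0.1932, 0.1358]
orientation: [0.0, 0.626, 0.78, -0.001]
wrist_force: [-0.0, -0.8, -0.6]
finger_gap: 0.0847
t 3.62 tcp [0.5898 0.193  0.1364] yaw 102.44 j [ 0.19  0.44  0.    1.13 -0.    1.54] F [ 0.2 -0.1  0.4] gap 0.0854
shift mm [ 0.2  0.6 -0.6] spin -0.3
```

```bash
for i in 1 2; do python3 -m inch '[[[0,0.0005,0],0],[[0,0.0005,0],0],[[0,0.0005,0],0],[[0,0.0005,0],0],[[0,0.0005,0],0]]' 0.9 40 | tail -2; done;  python3 go.py .5904 .1933 .137 102.7
```

```text
wrist_force: [1.3, 0.1, -0.5]
finger_gap: 0.0255
wrist_force: [-3.7, -1.7, 5.8]
finger_gap: 0.013
t 4.45 tcp [0.5901 0.1931 0.1372] yaw 102.44 j [ 0.19  0.44  0.    1.13 -0.    1.54] F [-3.7 -1.7  5.8] gap 0.013
shift mm [0.2 0.3 0.2] spin -0.3
```

```bash
python3 -m inch '[[[0,0,-0.003],0],[[0,0,-0.006],0],[[0,0,-0.009],0],[[0,0,-0.012],0],[[0,0,-0.012],0]]';python3 -m inch '[[[0,0,0],0],[[0,0,0],0]]' |tail -2; python3 go.py .5904 .1933 .137 102.7
cat > knob.py <<'E'
from h import *
for n in('wrist',):
    c=cam(n);D=pts(c,np.argwhere(np.ones((420,560)))[:,::-1]).reshape(420,560,3)
    C=np.array([.5903,.1932]);rad=np.linalg.norm(D[...,:2]-C,axis=2);z=D[...,2]
    red=mask(c,[0,120,40],[8,255,255])>0
    a=D[red&(rad>.027)&(rad<.053)&(z<.155)&(z>.115)];d=a[:,:2].mean(0)-C
    print(n,'arm n',len(a),'z',np.percentile(a[:,2],[20,50,80]).round(4),'ang',np.degrees(np.arctan2(d[1],d[0])).round(1))
E
python3 knob.py
```

```text
clock: 4.87
tcp_pos: [0.59, 0.193, 0.1491]
orientation: [-0.0, 0.626, 0.78, -0.001]
wrist_force: [-1.3, -1.3, -5.5]
finger_gap: 0.0135
wrist_force: [0.7, -0.9, -7.1]
finger_gap: 0.0132
t 5.03 tcp [0.59   0.1931 0.1487] yaw 102.44 j [ 0.19  0.44  0.02  1.16 -0.    1.54] F [ 0.7 -0.9 -7.1] gap 0.0132
shift mm [ 0.1  0.5 11.7] spin -0.3knob.py:6: RuntimeWarning: Mean of empty slice.
  a=D[red&(rad>.027)&(rad<.053)&(z<.155)&(z>.115)];d=a[:,:2].mean(0)-C
  ret = um.true_divide(
Traceback (most recent call last):
  File "knob.py", line 7, in <module>
    print(n,'arm n',len(a),'z',np.percentile(a[:,2],[20,50,80]).round(4),'ang',np.degrees(np.arctan2(d[1],d[0])).round(1))
                               ~~~~~~~~~~~~~^^^^^^^^^^^^^^^^^^^
IndexError: index -1 is out of bounds for axis 0 with size 0
```

Wrist force of −7.1 N matches the spring at about 12 mm of pull, with no slip. Turning.

```bash
python3 -m inch '[[[0,0,0],-4],[[0,0,0],-9],[[0,0,0],-14],[[0,0,0],-19],[[0,0,0],-24]]' |tail -2; python3 -m inch '[[[0,0,0],-5],[[0,0,0],-10],[[0,0,0],-15],[[0,0,0],-20],[[0,0,0],-25]]'|tail -2;  python3 go.py .5902 .1932 .1487 166
```

```text
wrist_force: [-0.2, -0.6, -8.0]
finger_gap: 0.0131
wrist_force: [0.5, 0.7, -7.3]
finger_gap: 0.0131
t 5.92 tcp [0.5901 0.1935 0.1483] yaw 151.94 j [ 0.19  0.44  0.02  1.16 -0.    0.68] F [ 0.5  0.7 -7.3] gap 0.0131
shift mm [-0.2 -0.2 -0.4] spin -14.1
```

```bash
python3 -m inch '[[[0,0,0],-5],[[0,0,0],-10],[[0,0,0],-14],[[0,0,0],-14],[[0,0,0],-14]]' |tail -2;  python3 go.py .5902 .1932 .1487 166
cat > knob2.py <<'E'
from h import *
C=np.array([.5903,.1932])
for n in('top','scene','wrist'):
    c=cam(n);D=pts(c,np.argwhere(np.ones((420,560)))[:,::-1]).reshape(420,560,3)
    rad=np.linalg.norm(D[...,:2]-C,axis=2);z=D[...,2]
    red=mask(c,[0,120,40],[8,255,255])>0
    a=D[red&(rad>.026)&(rad<.054)&(z>.115)&(z<.15)]
    if len(a)>3: d=a[:,:2].mean(0)-C; print(n,len(a),'z',np.percentile(a[:,2],[20,50,80]).round(4),'ang',np.degrees(np.arctan2(d[1],d[0])).round(1))
    else: print(n,'hidden',len(a))
    save(c,f'k_{n}_{int(c["s"]["clock"]*100)}.png')
E
python3 knob2.py
```

```text
wrist_force: [0.2, -0.4, -6.8]
finger_gap: 0.0137
t 6.33 tcp [0.5901 0.1936 0.1482] yaw 165.83 j [0.19 0.44 0.02 1.16 0.   0.43] F [ 0.2 -0.4 -6.8] gap 0.0137
shift mm [-0.2 -0.3 -0.5] spin -0.2
top 4 z [0.1363 0.1378 0.1393] ang -18.2
scene 18 z [0.139  0.1412 0.1425] ang -15.2
wrist hidden 0
```

```bash
python3 -m inch '[[[0,0,0.001],0],[[0,0,0.0015],0],[[0,0,0.0015],0]]' |tail -2; python3 -m inch '[[[0,0,0],0],[[0,0,0],0],[[0,0,0],0],[[0,0,0],0],[[0,0,0],0]]' 0.5; python3 knob2.py
```

```text
wrist_force: [0.2, -0.8, -7.6]
finger_gap: 0.0138
clock: 7.15
tcp_pos: [0.5905, 0.1936, 0.1474]
orientation: [-0.0, 0.123, 0.992, -0.0]
wrist_force: [-0.3, -0.1, 0.4]
finger_gap: 0.0428
top 4 z [0.1269 0.1281 0.1319] ang -17.2
scene 16 z [0.1269 0.1308 0.1317] ang -15.1
wrist hidden 0
```

It dropped about 10 mm, so it looks home. I'll rise clear and check it from above.

```bash
python3 -m inch '[[[0,0,-0.02],0],[[0,0,-0.045],0],[[0,0,-0.07],0],[[0,0,-0.1],0],[[0,0,-0.13],0]]' 0 |tail -2; python3 -m inch '[[[0,0,0],0],[[0,0,0],0]]' |tail -2; python3 knob2.py;ls pics; python3 go.py .55 -.05 .28 166
python3 - <<'E'
from h import *
c=cam('wrist');D=pts(c,np.argwhere(np.ones((420,560)))[:,::-1]).reshape(420,560,3)
C=np.array([.5903,.1932]);rad=np.linalg.norm(D[...,:2]-C,axis=2);z=D[...,2];q=D[(z>.155)&(z<.185)&(rad<.035)]
print('bar top z',np.median(q[:,2]),cv2.minAreaRect((q[:,:2]*1000).astype(np.float32)))
E
```

```text
wrist_force: [0.9, -0.0, 0.2]
finger_gap: 0.0856
wrist_force: [0.3, 0.1, -0.3]
finger_gap: 0.0854
top 4 z [0.1265 0.1276 0.1291] ang -16.8
scene 17 z [0.1276 0.1297 0.1318] ang -15.3
wrist 51 z [0.1291 0.1296 0.13  ] ang -15.0
k_scene_638.png
k_scene_720.png
k_scene_793.png
k_top_633.png
k_top_715.png
k_top_788.png
k_wrist_643.png
k_wrist_725.png
k_wrist_798.png
scene0.png
top0.png
w1.png
w2.png
t 8.03 tcp [0.5894 0.1934 0.2764] yaw 165.85 j [0.19 0.4  0.29 1.46 0.   0.43] F [-0.6  0.1  0.8] gap 0.0857
shift mm [ -21.3 -245.7   -3.2] spin -0.1
bar top z 0.16574650063365182 ((590.0211791992188, 193.78968811035156), (13.520849227905273, 43.7227783203125), 75.62831115722656)
```

Bar top is back at 0.1657 m, the same as parked, and the knob has turned about 62.6° (1.09 rad), so it is home. Now shutting the fingers and going to the lever.

```bash
python3 -m inch '[[[0.004,-0.035,0],-2],[[0.008,-0.074,0],-4],[[0.012,-0.112,0],-6],[[0.016,-0.15,0],-8],[[0.02,-0.19,0],-10]]' 1 |tail -2; python3 go.py .50 -.054 .277 180
```

```text
wrist_force: [0.3, -0.9, 0.2]
finger_gap: 0.0258
t 8.5 tcp [0.5218 0.013  0.275 ] yaw 176.01 j [-0.13  0.21  0.01  1.38 -0.   -0.06] F [ 0.3 -0.9  0.2] gap 0.0258
shift mm [ 17.1 -68.4  -1.7] spin -4.0
```

```bash
python3 -m inch '[[[0.009,-0.034,0],-2],[[0.017,-0.068,0],-4],[[0.017,-0.068,0],-4],[[0.017,-0.068,0],-4]]' |tail -2
cat > lev.py <<'E'
from h import *
B=np.array([.59,-.055])
for n in('wrist','top','scene'):
    c=cam(n);D=pts(c,np.argwhere(np.ones((420,560)))[:,::-1]).reshape(420,560,3);z=D[...,2]
    near=(abs(D[...,0]-B[0])<.09)&(abs(D[...,1]-B[1])<.05)
    y=(mask(c,[18,100,60],[34,255,255])>0)&near&(z>.15)&(z<.22);q=D[y]
    if len(q)>5:
        s=np.linalg.lstsq(np.c_[2*q,np.ones(len(q))],(q**2).sum(1),rcond=None)[0]
        print(n,len(q),'ball fit',s[:3].round(4),'r',np.sqrt(s[3]+s[:3]@s[:3]).round(4),'mean',q.mean(0).round(4),'max z',q[:,2].max().round(4))
    b=D[near&(abs(z-.125)<.003)]
    if len(b)>20: print('block',len(b),cv2.minAreaRect((b[:,:2]*1000).astype(np.float32)),np.median(b[:,2]))
    save(c,f'l_{n}_{int(c["s"]["clock"]*100)}.png')
E
python3 lev.py; ls -t pics | head -3; python3 go.py .50 -.054 .165 180
```

```text
wrist_force: [0.5, 0.2, 0.4]
finger_gap: -0.0001
block 770 ((566.3887329101562, -53.44717025756836), (49.376338958740234, 26.787166595458984), 88.23529052734375) 0.12491023054589412
scene 72 ball fit [ 0.5563 -0.0546  0.1935] r 0.01 mean [ 0.5575 -0.0568  0.1972] max z 0.2047
block 271 ((591.0443725585938, -52.20951461791992), (50.26748275756836, 70.84845733642578), 89.65592956542969) 0.1253056151153613
l_scene_893.png
l_top_888.png
l_wrist_883.png
t 8.98 tcp [ 0.5    -0.0529  0.2746] yaw -179.96 j [-0.26  0.17 -0.03  1.37 -0.   -0.26] F [0.5 0.2 0.7] gap 0.0
shift mm [ -1.   -1.1 109.5] spin 0.0
```

View pics/l_wrist_883.png

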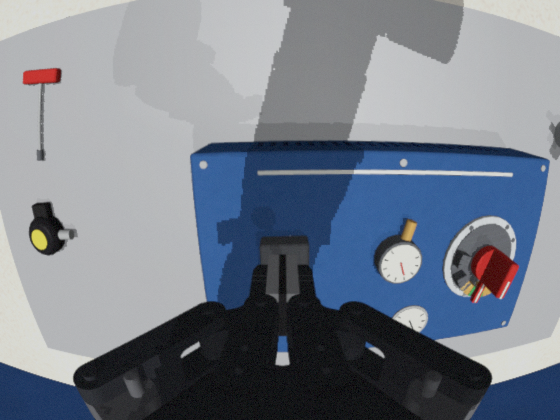

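The fingers hide the lever but line up with its block (column 284). The knob at (490,275) sits with its pointer between the green marks. Descending behind the ball.

```bash
python3 -m inch '[[[-0.001,-0.001,0.035],0],[[-0.001,-0.001,0.07],0],[[-0.001,-0.001,0.1],0],[[-0.001,-0.001,0.108],0],[[-0.001,-0.001,0.108],0]]' |tail -2; python3 -m inch '[[[-0.01,0,0],0],[[-0.02,0,0],0],[[-0.03,0,0],0],[[-0.04,0,0],0],[[-0.05,0,0],0]]'
```

```text
wrist_force: [0.2, -0.0, 0.5]
finger_gap: -0.0002
clock: 9.82
tcp_pos: [0.5501, -0.0522, 0.1645]
orientation: [-0.007, -0.001, 1.0, 0.001]
wrist_force: [-1.3, 0.5, 1.0]
finger_gap: 0.0
```

```bash
python3 -m inch '[[[-0.01,0,0],0],[[-0.02,0,0],0],[[-0.03,0,0],0],[[-0.035,0,0],0],[[-0.035,0,0],0]]'; python3 lev.py
```

```text
clock: 10.23
tcp_pos: [0.587, -0.0523, 0.1643]
orientation: [-0.006, -0.002, 1.0, 0.0]
wrist_force: [-0.2, 0.2, 0.1]
finger_gap: 0.0002
wrist 340 ball fit [ 0.6033 -0.0527  0.2085] r 0.0076 mean [ 0.6059 -0.0528  0.2046] max z 0.217
block 4884 ((588.1734008789062, -53.379600524902344), (68.84866333007812, 50.09721755981445), 1.5722614526748657) 0.12494624219905281
scene 79 ball fit [ 0.6131 -0.0515  0.1936] r 0.0139 mean [ 0.6158 -0.0558  0.2019] max z 0.2092
block 274 ((590.3389282226562, -52.183067321777344), (70.93302154541016, 51.552757263183594), 2.7722418308258057) 0.12508813392245077
```

```bash
python3 -m inch '[[[-0.006,0,0],0],[[-0.011,0,0],0],[[-0.015,0,0],0],[[-0.017,0,0],0],[[-0.017,0,0],0]]'; python3 lev.py
```

```text
clock: 10.8
tcp_pos: [0.5977, -0.052, 0.1636]
orientation: [-0.011, -0.001, 1.0, 0.0]
wrist_force: [-14.7, -0.5, 7.4]
finger_gap: -0.0001
wrist 343 ball fit [ 0.6177 -0.0531  0.2077] r 0.0103 mean [ 0.6196 -0.0525  0.201 ] max z 0.2165
block 5672 ((588.8519897460938, -53.31734848022461), (69.05287170410156, 49.83216857910156), 1.341568112373352) 0.1249674373132532
scene 82 ball fit [ 0.6252 -0.0509  0.1893] r 0.0127 mean [ 0.6267 -0.0546  0.1957] max z 0.2044
block 262 ((590.537841796875, -53.8832893371582), (70.00813293457031, 49.84731674194336), 1.5634063482284546) 0.1254463400762753
```

At the hard stop: 14.7 N of reaction, with the ball at x≈0.625. Backing off and rising.

```bash
python3 -m inch '[[[0.015,0,0],0],[[0.03,0,0],0],[[0.05,0,0],0],[[0.08,0,0],0],[[0.11,0,0],0]]' |tail -2; python3 -m inch '[[[0,0,-0.03],0],[[0,0,-0.07],0],[[0,0,-0.1],0],[[0,0,-0.1],0],[[0,0,-0.1],0]]'|tail -2; python3 lev.py; python3 knob2.py; ls -t pics|head -6
```

```text
wrist_force: [-0.7, 1.0, 0.1]
finger_gap: -0.0001
wrist_force: [-1.0, -0.0, 0.9]
finger_gap: 0.0
wrist 271 ball fit [ 0.6248 -0.0523  0.1888] r 0.0122 mean [ 0.6191 -0.0532  0.1962] max z 0.2018
block 294 ((560.5592651367188, -54.087501525878906), (13.671730041503906, 49.37694549560547), 1.3260083198547363) 0.12463825533252998
top 6 ball fit [ 0.6437 -0.0561  0.1968] r 0.0091 mean [ 0.6366 -0.0544  0.1948] max z 0.1996
scene 76 ball fit [ 0.6267 -0.0536  0.1942] r 0.0098 mean [ 0.6274 -0.0549  0.1969] max z 0.2045
block 284 ((590.3216552734375, -52.87855529785156), (70.8274917602539, 50.70219421386719), 1.831071376800537) 0.12527274887771933
top 19 z [0.1275 0.1299 0.1318] ang -15.4
scene 17 z [0.1297 0.1311 0.1321] ang -16.1
wrist 70 z [0.126  0.1289 0.1299] ang -20.1
k_wrist_1203.png
k_scene_1198.png
k_top_1193.png
l_scene_1188.png
l_top_1183.png
l_wrist_1178.png
```

View pics/k_scene_1198.png

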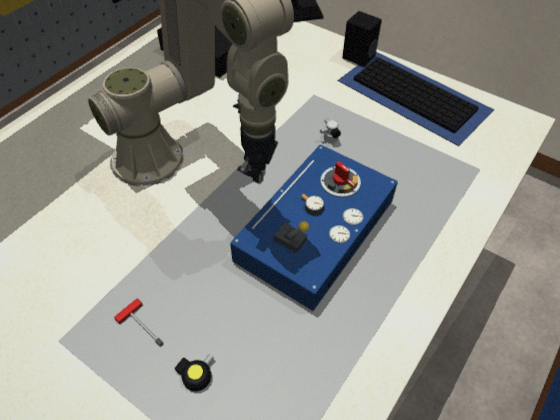

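The lever ball now leans to the far side at (303,227), the knob is turned at (341,177), the gauge at (314,203) and other loose parts have not moved, and the gripper is clear. Handing in.

```bash
python3 -c "
from workcell import env
print(env.hand_in())"
```

```text
the job is handed in; nothing more can be done
None
```

The job is handed in at about 12 s of the 64 s allowed, with the knob home in the green-marked notch and the supply lever thrown fully over. The hand-in gives no verdict, so this rests on my own last checks.

- **Knob:** I pulled it up about 12 mm (wrist force about 7 N, matching the spring) and turned it counter-clockwise about 63° (1.09 rad). I then lowered it slightly and let go. Its top came back to 0.1657 m, the same height as when parked, and the pointer lies at about −15°, within the measured notch (−23° to −5°).
- **Pin force:** I could not read the pin's force on the ring directly. The largest vertical wrist force while gripping the knob was 8 N.
- **Lever:** I pushed it only after those checks, until it met the hard stop with about 15 N. The ball position then gives about 0.98 rad by my estimate.
- **Surroundings:** In the last view the gripper is clear of everything, and the gauge and other loose parts look unmoved. I did not re-measure their positions.

Some measurements disagreed:
- The last wrist reading of the pointer gave −20°, against −15° to −16° from the fixed cameras. That view was oblique; the wrist reading from above had given −15°.
- The top camera's fit of the lever ball used only 6 pixels and was about 2 cm off, so I ignored it.
- One fit of the selector base was cut off by my crop box, so I used the earlier one.

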